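Snug the adjustable wrench and tighten the copy-stand lamp foot

TASK

An adjustable wrench sits loosely on a nut of the lamp foot on the copy-stand bench. Roll its knurled worm, top towards the handle, until the sliding jaw is snug on the nut; only then swing the handle clockwise (seen from above) until the nut is tight and the handle stops. Let go of the wrench and leave it there.

Things in the scene. Friction and masses are not known exactly. Their poses are not given: they have to be found in the camera images.
- nut (a point): Steel hex nut, 30 mm across flats, on a grey foot plate 16 mm thick fixed to the bench; point on its upright axis, level with the wrench head's top, 40 mm above the bench (stud 1 mm higher). Frame turns with the wrench: x level towards the handle, z up. Head spans x -21 to 80 mm, y within 45 mm, top at most 41 mm. Also on the plate: a bare nut 66 mm off, a tube 66 mm high 107 mm off.
- worm_top (a point): Top of the worm: knurled steel roller, 25 mm diameter, 22 mm long, axis along y, 48 mm from the nut axis along x. Point 44.5 mm above the bench, 4.5 mm proud of the head, 3.5 mm above the jaw rail at its nut side. A fingertip lightly pressed on it (1 mm is enough) and drawn +x, to the handle, closes the jaw: 10 mm of rim gives 2.4 mm, so several strokes. Stays as left; stops when snug.
- handle (a point): Point on the middle of the handle's top face, 160 mm from the nut axis along x, 38 mm above the bench; same axes as nut. Handle: straight steel bar, x = 80 to 261 mm, 22 mm wide (y), 12 mm thick, its underside 26 mm above the bench and free beyond the foot plate. The wrench is captive on the nut: it only swings about the nut's axis, and cannot be lifted.
- jaw (a joint): Gap between sliding jaw (on the -y side of the nut) and nut, in m: 0 is snug, 0.0108 fully open; starts at 0.0054 to 0.0084. Only the worm moves it: it falls as the worm's top rolls towards the handle. Once snug, more stroking does no harm.
- wrench (a joint): How far the wrench is from tight, in rad: starts at 0.6 to 0.9, falls as the handle swings clockwise seen from above, and 0 is tight: a firm stop, the handle then parallel to the plate's long sides and pointing away from the tube. Takes about 0.5 N m (3 N at handle) and stays where it is left.

How it is judged:
On the way, in this order (a step that is already met when the one before it is completed fails the run):
1. the jaw is snug on the nut (gap under 1.5 mm) (value of joint jaw below 0.0015 m), for 0.2 s.
2. the handle is swung clockwise to within 10 degrees of tight (value of joint wrench below 0.175 rad), for 0.2 s.
At the end, for the whole second after the job is handed in: The jaw is snug on the nut (gap under 1.5 mm) and the wrench is within 10 degrees (0.175 rad) of tight, at rest (value of joint jaw below 0.0015 m and value of joint wrench below 0.175 rad and velocity of joint wrench between -0.05 and 0.05 rad/s); the robot touches nothing.
It fails at once if the wrench is swung clockwise to under 0.45 rad from tight while its jaw is still loose (gap over 1.5 mm) (value of joint wrench below 0.45 rad and value of joint jaw above 0.0015 m).
It also fails if it takes over 42 s, if anything falls off the work surface, if the arm or the gripper's body presses on something with over 40 N, if the wrist force passes 120 N, or if a joint passes its speed limit or range.

ROBOT

A 6-joint arm with a two-finger parallel gripper is mounted at the origin on the work surface. World frame = base frame: x ahead of the robot, y to its left, z up, the work surface at z = 0. Lengths are in m, angles in rad, forces in N, time in s.
With the tool pointing down it reaches from about 0.275 to 0.825 m from the base axis. Payload 4.9 kg.
Tool frame: the origin (TCP) lies midway between the tips of the shut fingers; the grasp point (between the pads) lies 19 mm behind it (bot.grip_depth is the distance from the TCP to the grasp point, in m); z points along the fingers, y is the line along which they close (so a half turn about z gives the same grasp; the last joint's range is limited). The gripper opens to 85 mm and grips with 20 to 120 N. Pads are 22 mm wide; open, the fingers measure 114 mm over their backs; the gripper's body (76 mm by 85 mm) begins 54 mm behind the grasp point. The pads swing forward as they close: fully open they stand 13 mm farther back than shut.
Start: joints at [1.178, 0.326, -0.193, 1.052, 0, 1.437], TCP at [0.141, 0.532, 0.231] pointing down, gripper open.
Joint ranges: [-2.65, 2.65], [-0.97, 1.79], [-1.3, 1.35], [-1.93, 2.1], [-1.47, 1.37], [-3.14, 3.14]. Speed limits (rad/s): [2.57, 2.57, 3.14, 3.14, 3.14, 3.14].

INTERFACE

Orientations are given as a unit quaternion [w, x, y, z].
In Python, from cell import bot gives the robot as it stands. Calls block until the motion is done:
- bot.move_pose(position, orientation): joint-space move of the TCP to a pose.
- bot.move_linear(position, speed=0.15, rotation=None, until_force=None): straight line of the TCP; rotation=None keeps the orientation; speed is the mean speed in m/s. With until_force (N) it stops when the force on the tool has changed by that much, and returns True; else False.
- bot.goto_joints(angles): joint-space move.
- bot.set_gripper(opening, grasp_force=None): opening from 0.0 (shut) to 1.0 (fully open); grasp_force is the grip in N (None keeps the last); returns when the fingers have stopped.
- bot.wait(seconds).
- bot.solve_ik(position, orientation): joint angles nearest the present ones, or None.
- bot.camera(name): name is "scene" or "top" or "wrist"; returns the picture (384x512x3 uint8, red, green, blue); there is no depth.
- bot.calibration(name): a dict with "mtx" (3x3 intrinsics, pixels), "extrinsics" (4x4, takes a point from world to camera coordinates); the wrist camera has in their place "hand_eye" (4x4, takes a point from camera to tool coordinates, whose origin is the TCP and whose axes are the flange's). Camera axes: x right, y down, z forward; pixel columns grow to the right and rows downward; lengths in m; the calibration is good to about 2 mm. A picture is of the moment at which its call begins: read the wrist's pose just before it. calibration takes no time and is no camera call.
A pose or a line that the arm cannot do raises bot.PlanningError and nothing moves.
- bot.close_job(): hands the job in; it is judged then, once.
Trained networks look in the newest picture that a camera, given by its name, has taken for a name from the list of things; names that differ only in an ending like _2 or _b are one class to them, and where a whole thing is asked for, a point or a joint stands for the part that bears it (a point fixed in the world has none). Each returns a list of dicts, best first, with "confidence" (0 to 1); they miss things now and then, are a little off and sometimes report something else, mostly with a low value. They report only what shows in the picture. A call takes as long as a camera call.
- bot.search_frame(camera, thing): "bbox" ([left, top, width, height] in pixels, round what is visible of it).
Readings, each from a call of its own:
- bot.read_clock(): time.
- bot.read_joint_positions(): joint angles.
- bot.read_joint_vel(): joint speeds.
- bot.read_joint_efforts(): joint torques, N m.
- bot.read_position(): TCP position.
- bot.read_tool_rot(): TCP orientation.
- bot.read_ft_force(): force on the tool from outside, world axes, zero at the start.
- bot.read_moment(): the same for the moment, N m.
- bot.read_gripper_width(): opening from 0.0 (shut) to 1.0 (fully open).
- bot.read_finger_force(): force on a finger pad.
Only numpy, scipy, OpenCV 4.12 (cv2) and the standard library are available. Lean on these libraries where they do the work, as an engineer would, in place of code of your own. Each camera call takes 0.05 s, during which the arm holds its last target. There are 200 camera calls.

## Working session

There is one attempt and no reset: what is moved stays moved. The work goes in short steps, each a Python script; the robot and the scene stay as the last script left them, time stands still between calls to the robot, and variables do not carry over. Pictures are saved under pics/ and viewed, at most 10 in all, crops included, and the job is handed in when it is done.

```bash
mkdir -p pics; python3 - <<'E'
from cell import bot
import cv2
for c in ["top","scene"]:
    im=bot.camera(c); cv2.imwrite(f"pics/{c}0.png",cv2.cvtColor(im,cv2.COLOR_RGB2BGR))
    for t in ["nut","worm_top","handle"]:
        print(c,t,[(d["bbox"],round(d["confidence"],2)) for d in bot.search_frame(c,t)[:3]])
    k=bot.calibration(c); print(k["mtx"].tolist(),k["extrinsics"].round(4).tolist())
print(bot.read_clock(),bot.read_tool_rot())
E
```

```text
top nut [([245.5, 106.9, 119.5, 95.0], 0.94)]
top worm_top [([246.8, 109.1, 119.9, 92.2], 0.55)]
top handle [([245.7, 104.8, 122.2, 102.1], 0.64)]
[[351.91394509038616, 0.0, 251.91404384645375], [0.0, 351.91394509038616, 190.26241669492097], [0.0, 0.0, 1.0]] [[-0.0026, -1.0, -0.0089, 0.0514], [-0.982, 0.0042, -0.1888, 0.5172], [0.1888, 0.0083, -0.982, 0.6269], [0.0, 0.0, 0.0, 1.0]]
scene nut [([131.8, 189.1, 144.0, 162.1], 0.74)]
scene worm_top [([128.9, 185.6, 143.4, 166.1], 0.7)]
scene handle []
[[498.5973734045276, 0.0, 243.73180591890647], [0.0, 498.5973734045276, 186.20317665727558], [0.0, 0.0, 1.0]] [[0.4903, 0.8714, 0.0189, -0.2812], [0.4856, -0.2551, -0.8361, -0.2026], [-0.7238, 0.4191, -0.5482, 1.0712], [0.0, 0.0, 0.0, 1.0]]
0.4 [-3.16941361e-05  1.29051294e-01  9.91637912e-01 -1.21470555e-04]
```

View pics/top0.png

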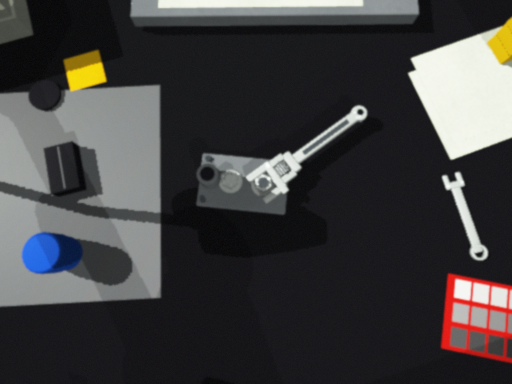

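View pics/scene0.png

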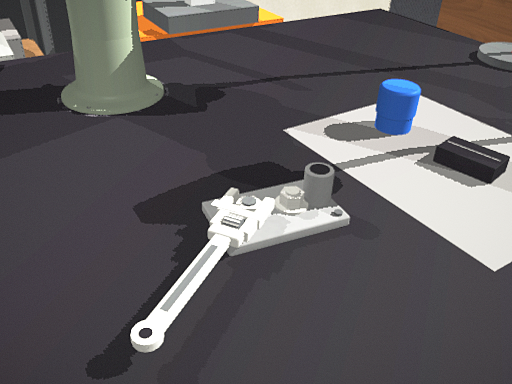

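The top view shows the nut at about (264,183) and the handle's end hole at (359,113). In the scene view they are at (249,201) and (148,334). I'll back-project these points and take a wrist view from above.

```bash
cat > h.py <<'E'
from cell import bot
import numpy as np, cv2
from scipy.spatial.transform import Rotation as R
def rot(q): return R.from_quat(np.r_[q[1:],q[0]])
def quat(r): x=r.as_quat(); return np.r_[x[3],x[:3]]
def back(K,Twc,uv,z):   # Twc: camera->world
    d=Twc[:3,:3]@np.linalg.inv(K)@np.r_[uv,1]; o=Twc[:3,3]
    return o+d*(z-o[2])/d[2]
def fixed(c,uv,z):
    k=bot.calibration(c); return back(k["mtx"],np.linalg.inv(k["extrinsics"]),uv,z)
def down(yaw): # tool z down, tool y (closing line) at world angle yaw
    y=np.array([np.cos(yaw),np.sin(yaw),0]); z=np.array([0,0,-1.]); return R.from_matrix(np.c_[np.cross(y,z),y,z])
def snap(name):
    p,q=bot.read_position(),bot.read_tool_rot(); im=bot.camera("wrist")
    T=np.eye(4); T[:3,:3]=rot(q).as_matrix(); T[:3,3]=p
    T=T@bot.calibration("wrist")["hand_eye"]; np.savez(name+".npz",T=T,K=bot.calibration("wrist")["mtx"])
    cv2.imwrite(f"pics/{name}.png",cv2.cvtColor(im,cv2.COLOR_RGB2BGR)); return im
E
python3 - <<'E'
from h import *
n=fixed("top",(264,183),.041); e=fixed("top",(359,113),.038); print(n,e)
print(fixed("scene",(249,201),.041),fixed("scene",(148,334),.038))
d=(e-n)[:2]; L=np.linalg.norm(d); a=np.arctan2(d[1],d[0]); print(L,a)
print(bot.calibration("wrist")["hand_eye"].round(3))
w=n+np.r_[d/L*.06,0]
# choose wrist yaw with small joint 6 travel
H=bot.calibration("wrist")["hand_eye"]
for yaw in (a,a+np.pi,a+np.pi/2,a-np.pi/2):
    r=down(yaw); 
    c=r.apply(H[:3,3]); p=np.r_[w[:2]-c[:2],.26]
    j=bot.solve_ik(p,quat(r)); print(yaw,None if j is None else np.round(j,2))
E
```

```text
[0.53331372 0.02607701 0.041     ] [ 0.67874856 -0.16864089  0.038     ]
[0.54180374 0.02506614 0.041     ] [ 0.68697543 -0.17075698  0.038     ]
0.24303570630044993 -0.9292820328558641
[[ 0.001 -0.959 -0.284  0.073]
 [ 1.     0.001 -0.001  0.001]
 [ 0.001 -0.284  0.959 -0.142]
 [ 0.     0.     0.     1.   ]]
-0.9292820328558641 [-0.27  0.24 -0.23  1.1   0.    2.23]
2.212310620733929 [-0.08  0.46  0.08  1.19  0.   -0.73]
0.6415142939390325 [-0.25  0.44  0.05  1.18  0.    0.68]
-2.5000783596507605 [-0.07  0.27 -0.2   1.1   0.   -2.28]
```

```bash
python3 - <<'E'
import cv2
a=cv2.imread('pics/top0.png')[90:220,180:380]; cv2.imwrite('pics/topc.png',cv2.resize(a,None,fx=4,fy=4,interpolation=cv2.INTER_CUBIC))
E
```

```text
(no output)
```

View pics/topc.png

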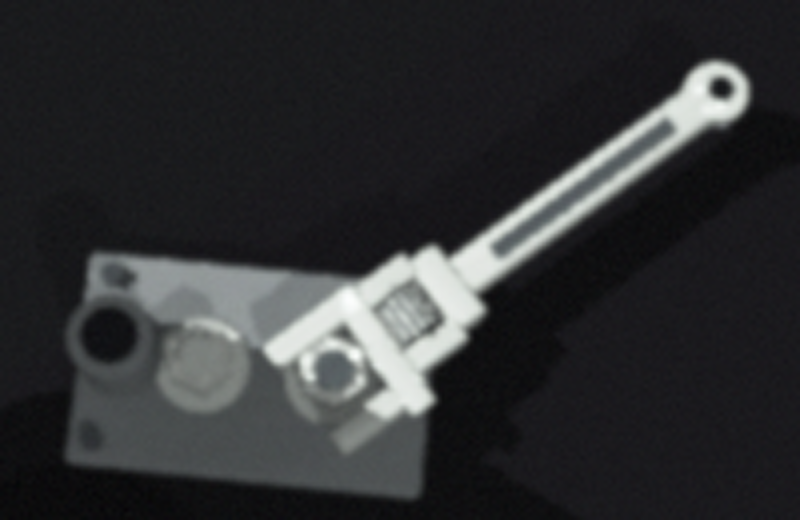

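Zoomed, the stud is at (263.7,183.2), the worm at (282.5,168.2), and the handle hole at (360.2,112). The plate is about 0.1 rad below horizontal, so the wrench is roughly 0.74 rad from tight. Next is a closer wrist view.

```bash
python3 - <<'E'
from h import *
bot.set_gripper(0.0)
H=bot.calibration("wrist")["hand_eye"]
a=-.93; r=down(a+np.pi/2)
f=(H[:3,2]); w=np.array([.575,-.025,.042])
# camera looks along f; put optical axis on w
z=.17; c=r.apply(H[:3,3]); ray=r.apply(f); s=(z+c[2]-.042)/-ray[2]
p=np.r_[(w-c-ray*s)[:2],z]; print(p)
bot.move_pose(p,quat(r)); bot.wait(.3)
im=snap("w1"); print(bot.read_clock(), bot.read_position())
E
```

```text
[ 0.5699395  -0.01940869  0.17      ]
4.0 [ 0.56995923 -0.0191159   0.17004004]
```

View pics/w1.png

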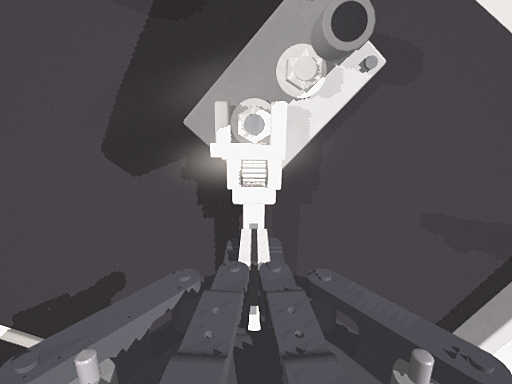

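The wrist view shows the stud at (254,124), the worm at (254,172), the handle running down column 254, and the second nut at (305,68). I'll compute the axes and then stroke, using a force-guarded touch.

```bash
python3 - <<'E'
from h import *
d=np.load("w1.npz")
B=lambda uv,z: back(d["K"],d["T"],np.array(uv,float),z)
n=B((254,124),.041);w=B((254,172),.0445);h=B((254,318),.038);b=B((305,68),.034)
v=(h-n)[:2]; a=np.arctan2(v[1],v[0]); print(n,w,h,"a",a,"nw",np.linalg.norm((w-n)[:2]))
t=(n-b)[:2]; print("tight dir",np.arctan2(t[1],t[0]),np.linalg.norm(t))
e1=B((204,107),.016);print()
u=np.array([np.cos(a),np.sin(a)])
W=.5*(w[:2]+n[:2]+.048*u); np.savez("wr.npz",n=n,a=a,W=W,u=u)
r=down(a+np.pi/2)
P=W-.007*u
bot.move_pose(np.r_[P,.07],quat(r)); bot.wait(.2)
f0=bot.read_ft_force()
print(bot.move_linear(np.r_[P,.052],speed=.08), bot.move_linear(np.r_[P,.0415],speed=.015,until_force=2.0))
p=bot.read_position(); print(p,bot.read_ft_force()-f0,bot.read_clock())
E
```

```text
[0.53545556 0.02818401 0.041     ] [ 0.56240293 -0.00781496  0.0445    ] [ 0.66730423 -0.14794777  0.038     ] a -0.928204847611265 nw 0.04496761782667272
tight dir -1.6839763928334461 0.06743746121714161

False True
[ 0.55918187 -0.00336951  0.04419494] [-1.22492754 -0.20454376  5.80744115] 5.6167
```

```bash
python3 - <<'E'
from h import *
k=np.load("wr.npz"); W,u=k["W"],k["u"]
f0=None
for i in range(4):
    if i: 
        bot.move_linear(np.r_[W+.012*u,.050],speed=.1)
        bot.move_linear(np.r_[W-.009*u,.050],speed=.1)
        f0=bot.read_ft_force()
        bot.move_linear(np.r_[W-.009*u,.0433],speed=.04)
    z=.0433
    out=[]
    for s in (-.002,.004,.011):
        bot.move_linear(np.r_[W+s*u,z],speed=.05)
        out.append(bot.read_ft_force().round(1).tolist())
    print(i,out,bot.read_position()[2],bot.read_clock())
bot.move_linear(np.r_[W+.012*u,.07],speed=.1)
p=W-.03*u   # look pose: shift back like the first view
bot.move_linear(np.array([.5699,-.0194,.12]),speed=.2); bot.wait(.2)
im=snap("w2"); cv2.imwrite("pics/w2.png",cv2.resize(im[60:300,140:400,::-1],None,fx=2.5,fy=2.5)); print(bot.read_clock())
E
```

```text
0 [[-2.0, -1.9, 8.8], [-1.1, -1.4, 7.9], [-0.3, -2.4, 5.7]] 0.04400525954234982 6.4333
1 [[0.1, -1.1, 8.4], [-1.0, -1.4, 9.1], [-2.7, 1.7, 9.7]] 0.044094292538416305 8.2083
2 [[-4.4, 6.2, 13.7], [-3.1, 5.7, 13.4], [-3.9, 4.8, 12.7]] 0.04414652446947382 9.9833
3 [[-4.7, 5.6, 13.2], [-4.4, 5.8, 14.1], [-3.9, 5.3, 11.3]] 0.04416066331487538 11.7583
12.825
```

View pics/w2.png

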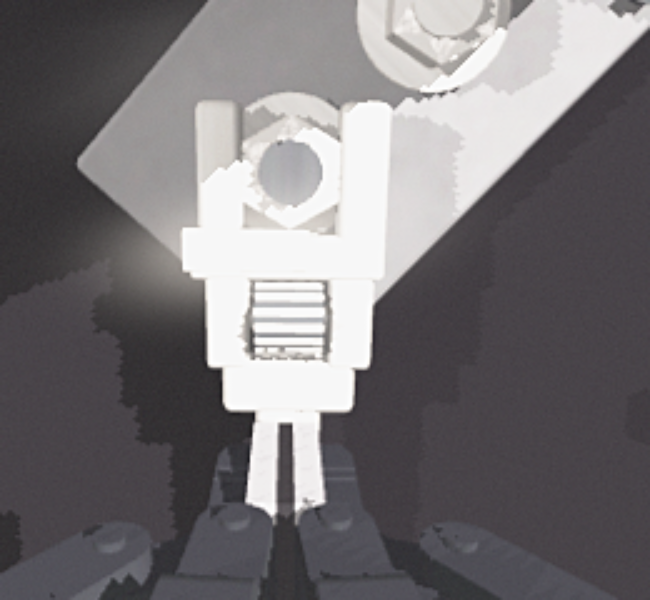

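The jump in tangential force from stroke 3 on, and both jaws touching the nut symmetrically (243 and 340 around the stud at 290), show the jaw is snug. Next I swing the handle with the shut fingers.

```bash
python3 - <<'E'
from h import *
k=np.load("wr.npz"); n,a=k["n"][:2],float(k["a"])
def pose(th,d,z=.030):
    u=np.array([np.cos(th),np.sin(th)]); m=np.array([-u[1],u[0]])
    return np.r_[n+.165*u+d*m,z], quat(down(th+np.pi/2))
p,q=pose(a,.045,.10); bot.move_pose(p,q)
bot.move_linear(pose(a,.045)[0],speed=.12)
f0=bot.read_ft_force(); th=a; d=.024
bot.move_linear(pose(a,d)[0],speed=.08,until_force=8)
while th>-1.684-.2:
    th-=.09; p,q=pose(th,d)
    hit=bot.move_linear(p,speed=.06,rotation=q,until_force=14)
    f=bot.read_ft_force()-f0; print(round(th,3),hit,f.round(1))
    if hit: break
pos=bot.read_position()
print(pos, "angle of tcp",np.arctan2(*(pos[:2]-n)[::-1]),bot.read_clock())
p,_=pose(th,d+.03); bot.move_linear(p,speed=.1)
bot.move_linear(p+[0,0,.1],speed=.15); bot.wait(.1)
im=bot.camera("top"); cv2.imwrite("pics/t2.png",cv2.resize(im[100:320,180:380,::-1],None,fx=2.7,fy=2.7)); print(bot.read_clock())
E
```

```text
-1.018 False [ 1.5 -0.6  0.8]
-1.108 False [ 1.   0.7 -0.6]
-1.198 False [ 0.8 -0.4  0.5]
-1.288 False [ 0.8 -0.7 -0.8]
-1.378 False [ 1.2 -0.5  0.6]
-1.468 False [ 0.7 -0.7 -0. ]
-1.558 False [ 0.6  0.3 -0.5]
-1.648 False [ 0.3 -0.1  0.2]
-1.738 True [-2.6 -1.5  7.8]
[ 0.53898417 -0.13952136  0.03143696] angle of tcp -1.5497589000400733 17.9667
19.3083
```

View pics/t2.png

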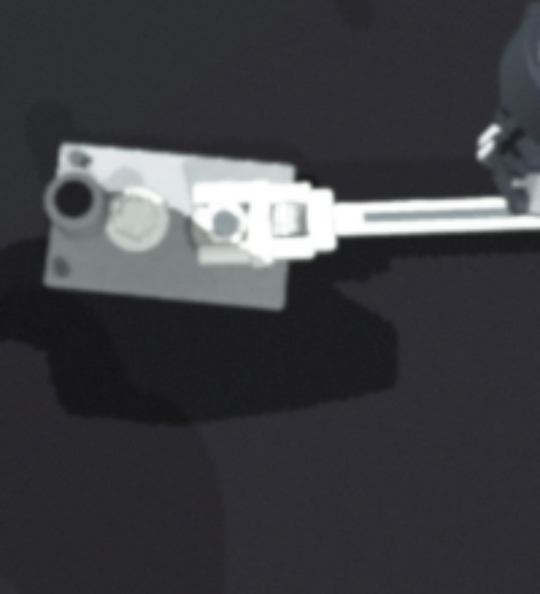

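The handle looks close to tight. I'll measure the remaining angle and push once more from further out.

```bash
python3 - <<'E'
from h import *
c=lambda u,v,z: fixed("top",(180+u/2.7,100+v/2.7),z)[:2]
def ang(p,q): w=q-p; return np.arctan2(w[1],w[0])
print("handle",ang(c(225,222,.041),c(435,215,.038)),"edges",ang(c(60,143,.016),c(295,165,.016)),ang(c(45,287,.016),c(283,309,.016)),
 "nuts",ang(c(136,217,.034),c(225,222,.041)))
k=np.load("wr.npz"); n=k["n"][:2]; T=-1.684
def pose(th,d,z=.029,r=.19):
    u=np.array([np.cos(th),np.sin(th)]); m=np.array([-u[1],u[0]])
    return np.r_[n+r*u+d*m,z], quat(down(th+np.pi/2))
p,q=pose(T+.12,.05,.10); bot.move_pose(p,q)
bot.move_linear(pose(T+.12,.05)[0],speed=.12); bot.wait(.1)
f0=bot.read_ft_force()
x=.05
while x>-.02:
    x-=.004; p,_=pose(T+.12,x)
    hit=bot.move_linear(p,speed=.04,until_force=18); f=bot.read_ft_force()-f0
    print(round(x,3),hit,f.round(1),bot.read_position().round(4))
    if hit or np.linalg.norm(f)>25: break
print(bot.read_clock())
im=bot.camera("top"); cv2.imwrite("pics/t3.png",cv2.resize(im[100:250,180:400,::-1],None,fx=3.5,fy=3.5))
E
```

```text
handle -1.5370162036497792 edges -1.672717537151097 -1.6673348446125091 nuts -1.6560429671055623
0.046 False [-0.8  0.9 -0.3] [ 0.5826 -0.1616  0.0294]
0.042 False [-0.4  0.2 -0.3] [ 0.5784 -0.1615  0.029 ]
0.038 False [-0.4  0.6 -0.8] [ 0.5744 -0.1615  0.0289]
0.034 False [-0.5  0.1 -1.1] [ 0.5704 -0.1615  0.0289]
0.03 False [-0.6  0.2 -1. ] [ 0.5664 -0.1616  0.029 ]
0.026 False [ 0.3 -0.8 -1. ] [ 0.563  -0.1619  0.0292]
0.022 False [ 0.1 -0.9  0.4] [ 0.5589 -0.162   0.0293]
0.018 False [ 0.5 -0.6  0.2] [ 0.5546 -0.1619  0.0292]
0.014 False [ 0.2 -1.9  0.9] [ 0.5503 -0.1617  0.029 ]
0.01 False [ 0.6 -0.5  1. ] [ 0.5462 -0.1616  0.0289]
0.006 False [ 0.  -0.6  0.6] [ 0.5422 -0.1616  0.0289]
0.002 False [3.7 1.4 0.1] [ 0.5389 -0.1616  0.0291]
-0.002 False [10.2  0.6 -2.5] [ 0.5382 -0.162   0.0299]
-0.006 False [ 6.8 -0.2  9.3] [ 0.535  -0.1633  0.0314]
-0.01 False [12.   0.4  3.6] [ 0.5331 -0.1633  0.0315]
-0.014 False [21.3  2.4 -5.7] [ 0.5328 -0.1633  0.0317]
-0.018 False [ 30.7   2.5 -14. ] [ 0.5326 -0.1634  0.0319]
24.6917
```

View pics/t3.png

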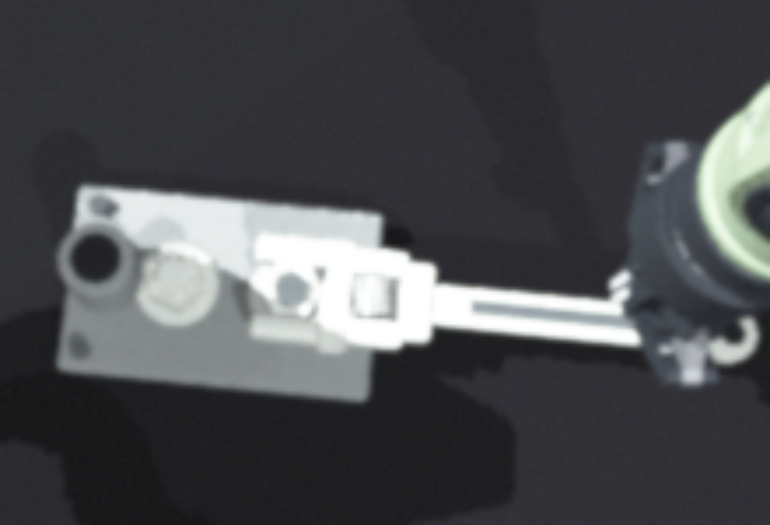

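The handle is now parallel to the plate edges (slope 0.075 against 0.095) and pressing on the firm stop at about 30 N. I'll back off, lift and check.

```bash
python3 - <<'E'
from h import *
p=bot.read_position()
bot.move_linear(p+[.05,.006,0],speed=.08)
bot.move_linear(p+[.05,.006,.15],speed=.15); bot.wait(.5)
im=bot.camera("top"); cv2.imwrite("pics/t4.png",cv2.resize(im[100:250,180:400,::-1],None,fx=3.5,fy=3.5)); print(bot.read_clock())
E
```

```text
27.3917
```

View pics/t4.png

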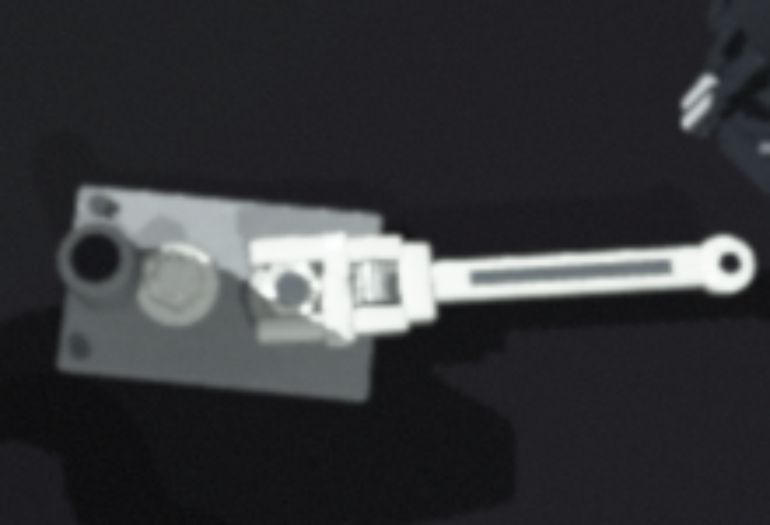

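After release the handle sprang back to about 0.15 rad from tight, because the hard push loaded the elastic stop. I'll push again gently, stopping just short of the stop (first stop force was at TCP x≈0.539), and release slowly.

```bash
python3 - <<'E'
from h import *
p=bot.read_position(); y=-.162
bot.move_linear(np.array([.583,y,.06]),speed=.2)
bot.move_linear(np.array([.583,y,.029]),speed=.12)
bot.move_linear(np.array([.560,y,.029]),speed=.1)
f0=bot.read_ft_force()
print(bot.move_linear(np.array([.5425,y,.029]),speed=.02,until_force=8),(bot.read_ft_force()-f0).round(1),bot.read_position())
bot.wait(.2)
bot.move_linear(np.array([.546,y,.029]),speed=.01)
bot.move_linear(np.array([.575,y,.029]),speed=.06)
bot.move_linear(np.array([.575,y,.15]),speed=.15); bot.wait(.2)
im=bot.camera("top"); cv2.imwrite("pics/t5.png",cv2.resize(im[100:250,180:400,::-1],None,fx=3.5,fy=3.5)); print(bot.read_clock())
E
```

```text
False [ 1.7 -1.3  2.4] [ 0.54243793 -0.16216999  0.02906548]
32.5083
```

View pics/t5.png

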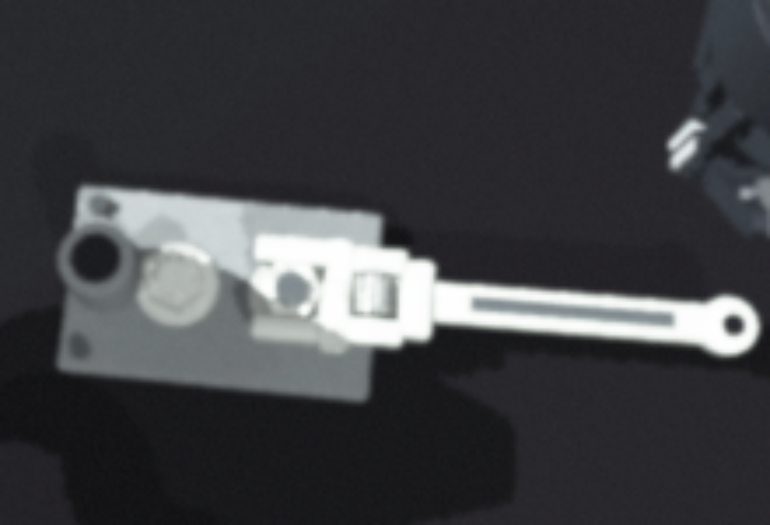

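The handle now stays parallel to the plate: stud at (293,292), hole at (733,324), slope 0.073 against 0.095, so about 0.02 rad from tight. The robot is clear, so I'm handing it in.

```bash
python3 -c "
from cell import bot
print(bot.close_job())"
```

```text
the job is handed in; nothing more can be done
None
```

I closed the jaw snug on the nut, swung the handle clockwise to about 0.02 rad from tight, released the wrench and handed in the job at about 32.5 s; no verdict came back.

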